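# Put the labelling tools back on their own plates

### The job

On the labelling station the marker pen, the small round tub and the date stamp each stand on another's plate. Put every one on the plate of its own shape, standing or lying centred on it: the tub on the round plate, the stamp upright on the short rectangular plate and in line with it, the pen on the long narrow plate and lying along it. The dark mat is free for setting one down on the way; do not tip the tub or the stamp over, and leave everything else on the table where it is.

Things in the scene. Friction and masses are not known exactly. Their poses are not given: they have to be found in the camera images.
- pen: marker pen lying on its side, 17 mm wide (x), 140 mm long (y), 19 mm high; white-grey barrel, grey cap. Origin at the centre of its underside, z up; it behaves as a flat-sided bar 16 mm wide and does not roll. About 18 g. Grasp across the middle of the barrel (along x). Its two ends may point either way at the end.
- tub: small round open white tub with a few ties in it that are fixed to it, 70 mm across the rim, about 56 mm across the foot, 45 mm high, wall a few mm thick. Origin at the centre of its underside, z up. About 60 g. Can be grasped over its outside, across the rim from above (70 mm), in any direction.
- stamp: black hand stamp standing upright, 100 mm high: foot 28 mm (x) by 46 mm (y), 46 mm high, then a thin neck and on top a round grip 34 mm in diameter from 63 to 100 mm above the underside (the grip does not move). Origin at the centre of its underside, z up. About 120 g. Grasp the round grip from above. Either way round is right.
- plate_round: fixed flat white round plate, 110 mm in diameter, 5 mm high, with a thin grey ring: the tub's own place. Origin at the centre of its underside; the top is 5 mm higher.
- plate_block: fixed flat white short rectangular plate, 70 mm (x) by 90 mm (y), 5 mm high, with a thin grey rectangle: the stamp's own place; the stamp's 46 mm side (its y) belongs along the plate's 90 mm side (y). Origin at the centre of its underside; the top is 5 mm higher.
- plate_long: fixed flat white long narrow plate, 54 mm (x) by 170 mm (y), 5 mm high, with a thin grey long outline: the pen's own place; the pen belongs along its length (y). Origin at the centre of its underside; the top is 5 mm higher.
- spare_mat: fixed flat dark rubber mat, 110 mm (x) by 150 mm (y), 3 mm high, empty at the start: a free spot for setting a thing down on the way. Origin at the centre of its underside; the top is 3 mm higher.
- roll: loose bystander: white label roll standing on its flat side, 92 mm in diameter, 52 mm high. Origin at the centre of its underside. Leave it alone.
- shears: loose bystander: kitchen scissors lying flat, 69 mm wide (x) over the handles, 224 mm long (y, handles to +y), 8 mm high. Origin near the centre of the underside. Leave them alone.
- counter: loose bystander: white tally counter lying on its back, 68 x 55 x 24 mm with its finger ring. Origin near the centre of the underside. Leave it alone.
Things that resemble listed ones, but are neither listed nor needed, are in the scene too. Of the things shaped like the stamp, the black one is meant.

How it is judged:
By the outcome, as a careful person would: the job done as asked, in the order asked, and still so for the second after the job is handed in, with the robot touching nothing.
It also fails if it takes over 120 s, if anything falls off the work surface, if the arm or the gripper's body presses on something with over 40 N, if the wrist force passes 120 N, or if a joint passes its speed limit or range.

### The arm

A 6-joint arm with a two-finger parallel gripper is mounted at the origin on a cart in front of the work surface, level with it; the furniture and walls round the work are solid. World frame = base frame: x ahead of the robot, y to its left, z up, the work surface at z = 0. Lengths are in m, angles in rad, forces in N, time in s.
With the tool pointing down it reaches from about 0.25 to 0.85 m from the base axis. Payload 12.5 kg.
Tool frame: the origin (TCP) lies midway between the tips of the shut fingers; the grasp point (between the pads) lies 19 mm behind it; x points along the fingers, z is the direction in which the jaws open and shut, and the axes are right-handed (so a half turn about x gives the same grasp; the last joint's range is limited). The gripper opens to 93 mm and grips with 3 to 60 N. Pads are 15 mm wide; open, the fingers measure 128 mm over their backs; the gripper's body (75 mm by 188 mm) begins 65 mm behind the grasp point.
Start: joints at [-1.205, 0.351, 1.652, -0, 1.139, -0.085], TCP at [0.24, -0.495, 0.219] pointing down, gripper open.
Joint ranges: [-2.75, 2.75], [-0.79, 2.1], [0.01, 2.65], [-1.57, 4.71], [0.07, 3.14], [-2.87, 2.87]. Speed limits (rad/s): [2.22, 2.22, 2.79, 3.14, 3.14, 3.14].

### API

Orientations are given as a unit quaternion [x, y, z, w].
In Python, from cell import r gives the robot as it stands. The module is installed in compiled form; this text tells all that it offers.
- The arm moves only by the tool play_rows, never from a script. Its argument "deltas" is a list of rows, each a list of 2 entries, a list of its own where there are three numbers: the shift along the tool's x, y, z normalised to -1 to 1, where 1 is 20 cm, then the turn about the tool's x normalised to -1 to 1, where 1 is 30 degrees. In form: [[[tx, ty, tz], twist], ...]. A call has 1 to 10 rows; each row is the pose to reach, as a shift and turn from the pose commanded when the call began, along the tool's axes at that moment; what a row does not reach only later rows make up. A row lasts 1/8 s, in which the tool goes at most 62.5 mm and 10.7 degrees, less where a joint would pass 70% of its speed; a pose out of reach is approached as far as the arm can. A call with a number of a shift or a turn outside -1 to 1 is refused whole. A call with a gripper value outside its range is refused whole. "hand" is the closure, from -1 (fully open) to 1 (shut), set as the call begins (left out, the last holds). The fingers move at their own pace and stop on an object; the grip force is fixed at half the most. Time passes only in rows, so rows that repeat a pose let the fingers close. It gives the time, the measured TCP pose, the force and the opening at its end, in the units of the state.
- r.get_obs(): the state, without advancing time (a new reading comes with each control period).
- r.snapshot(name): name is "side" or "top" or "wrist"; returns the picture (384x512x3 uint8, red, green, blue); there is no depth.
- r.calibration(name): a dict with "fov_y" (degrees; the focal length in pixels is half the picture's height over the tangent of half this angle, whatever the lens; pixels are square), "cx", "cy" (the principal point, pixels), "world_to_cam" (4x4, takes a point from world to camera coordinates). Camera axes: x right, y up, looking along -z (the intrinsics and any distortion apply to the point x, -y, -z); pixel columns grow to the right and rows downward; lengths in m; the calibration is good to about 2 mm. A picture is of the moment at which its call begins: read the wrist's pose just before it. calibration takes no time and is no camera call; for the wrist camera it gives the pose at the moment of the call.
- r.hand_in(): hands the job in, once; it reports no verdict.
The state is a dict: "time": time; "q": joint angles; "dq": joint speeds; "tau": joint torques, N m; "eef_pos": TCP position; "orientation": TCP orientation; "force": force on the tool from outside, world axes, zero at the start; "torque": the same for the moment, N m; "grip_width": opening from 0.0 (shut) to 1.0 (fully open).
Only numpy, scipy, OpenCV 4.12 (cv2) and the standard library are available. Lean on these libraries where they do the work, as an engineer would, in place of code of your own. Each camera call takes 0.05 s, during which the arm holds its last target. There are 200 camera calls.

## Working session

There is one attempt and no reset: what is moved stays moved. The work goes in short steps, Python scripts to look and compute and a tool call to move; the robot and the scene stay as the last step left them, time stands still between calls to the robot, and variables do not carry over. Pictures are saved under pics/ and viewed, about 12 in all and at most 16, crops included, and the job is handed in when it is done.

Besides the shell and the picture viewer there is one more tool, called after ">>>" as a command line: name --argument value ..., lists and objects as JSON in quotes. play_rows: Moves the arm, as the interface text tells. Scaled input: -1 to 1 covers 20 cm each way for a shift and 30 degrees each way for a turn. Its arguments: {"type":"object","properties":{"deltas":{"type":"array","items":{"type":"array"}},"hand":{"type":"number"}},"required":["deltas"]}

```bash
mkdir -p pics
cat > h.py <<'E'
import numpy as np, cv2
from cell import r
from scipy.spatial.transform import Rotation as R
def snap(n,f):
    c=r.calibration(n); im=r.snapshot(n); cv2.imwrite(f'pics/{f}.png',im[...,::-1]); return im,c
def ray(c,u,v):
    f=192/np.tan(np.radians(c['fov_y'])/2); M=np.array(c['world_to_cam'])
    d=np.array([(u-c['cx'])/f,-(v-c['cy'])/f,-1]); Ri=M[:3,:3].T
    return -Ri@M[:3,3], Ri@d
def pt(c,u,v,z):
    o,d=ray(c,u,v); return o+d*(z-o[2])/d[2]
def proj(c,p):
    f=192/np.tan(np.radians(c['fov_y'])/2); M=np.array(c['world_to_cam'])
    q=M[:3,:3]@p+M[:3,3]; return c['cx']+f*q[0]/-q[2], c['cy']-f*q[1]/-q[2]
E
python3 - <<'E'
from h import *
for n in ('top','side','wrist'):
    im,c=snap(n,n+'0'); print(n,c)
o=r.get_obs(); print(o['eef_pos'],o['orientation'],R.from_quat(o['orientation']).as_matrix().round(3),o['grip_width'],o['time'])
E
```

```text
top {'fov_y': 50.147330946733, 'cx': 259.6351338852293, 'cy': 189.84425732170675, 'world_to_cam': array([[ 3.77463271e-02, -9.99287248e-01, -4.58755050e-04,
        -2.19368284e-02],
       [ 9.74061958e-01,  3.66909788e-02,  2.23286978e-01,
        -6.12185112e-01],
       [-2.23110997e-01, -8.87511913e-03,  9.74752643e-01,
        -9.34049331e-01],
       [ 0.00000000e+00,  0.00000000e+00,  0.00000000e+00,
         1.00000000e+00]])}
side {'fov_y': 42.4380566501796, 'cx': 266.37677562934596, 'cy': 185.54339054665564, 'world_to_cam': array([[-0.99968747,  0.02190733, -0.0120428 ,  0.58714581],
       [-0.02119807, -0.48749171,  0.87287025, -0.02792782],
       [ 0.0132515 ,  0.87285274,  0.48780374, -1.44465159],
       [ 0.        ,  0.        ,  0.        ,  1.        ]])}
wrist {'fov_y': 70.49718200465742, 'cx': 255.29978051625818, 'cy': 189.28741467436697, 'world_to_cam': array([[ 4.35261608e-01, -9.00304004e-01, -1.81457458e-04,
        -5.49424372e-01],
       [ 8.70050506e-01,  4.20687023e-01, -2.56971877e-01,
         3.00714966e-02],
       [ 2.31429147e-01,  1.11692115e-01,  9.66418864e-01,
        -3.89215683e-01],
       [ 0.00000000e+00,  0.00000000e+00,  0.00000000e+00,
         1.00000000e+00]])}
[ 0.23954774 -0.49480956  0.21823314] [ 0.37578835  0.59935928 -0.3754105   0.59884766] [[-0.     0.9    0.436]
 [ 0.001  0.436 -0.9  ]
 [-1.     0.    -0.001]] 0.9989120297043513 0.15
```

View pics/top0.png

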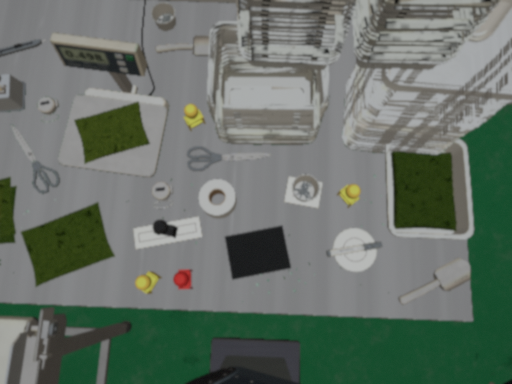

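View pics/side0.png

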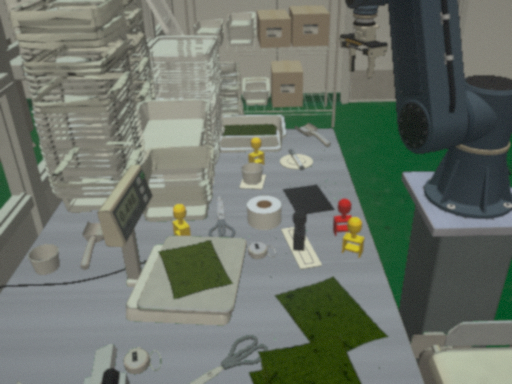

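The top view shows the stamp (165,229) on the long plate, the tub (306,188) on the block plate and the pen (355,249) on the round plate, with the mat at (257,252). The roll is at (217,197) and the counter at (161,190). The side view agrees: stamp (300,230), tub (252,175), pen (296,160).

Run:
```python
from h import *
im=cv2.imread('pics/top0.png')
c=im[165:300,125:395]; cv2.imwrite('pics/crop1.png',cv2.resize(c,None,fx=2.9,fy=2.9,interpolation=cv2.INTER_CUBIC))
c=r.calibration('top')
for n,u,v,z in [('stampcenter',165,229,.05),('long',168,233,.005),('tub',306,188,.045),('block',304,192,.005),('round',355,249,.005),('mat',257,252,.003),('roll',217,197,.05)]: print(n,pt(c,u,v,z).round(3))
hsv=cv2.cvtColor(im,cv2.COLOR_BGR2HSV)
for n,u,v in [('table',200,245),('long',140,240),('block',292,200),('round',345,262),('mat',257,252),('pen',340,250)]: print(n,im[v,u],hsv[v,u])
```

```text
stampcenter [0.51  0.228 0.05 ]
long [0.506 0.23  0.005]
tub [ 0.627 -0.115  0.045]
block [ 0.626 -0.114  0.005]
round [ 0.483 -0.244  0.005]
mat [0.467 0.002 0.003]
roll [0.595 0.106 0.05 ]
table [130 129 128] [105   4 130]
long [169 171 171] [ 30   3 171]
block [184 185 184] [ 60   1 185]
round [184 185 183] [ 75   3 185]
mat [29 29 26] [90 26 29]
pen [157 159 158] [ 45   3 159]
```

View pics/crop1.png

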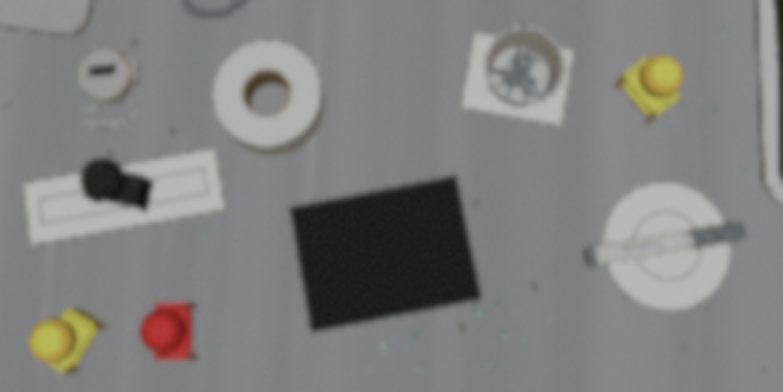

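```bash
cat >> h.py <<'E'
def rect(c,mask,near,z):
    """min-area rect, in world on plane z, of the blob nearest to pixel near"""
    cs,_=cv2.findContours(mask.astype(np.uint8),cv2.RETR_EXTERNAL,cv2.CHAIN_APPROX_NONE)
    cs=[k for k in cs if cv2.contourArea(k)>60]
    k=max(cs,key=lambda k:cv2.pointPolygonTest(k,near,True))
    w=np.array([pt(c,u,v,z)[:2] for u,v in k[:,0,:]])*1000
    (x,y),(a,b),t=cv2.minAreaRect(w.astype(np.float32))
    if a<b: a,b,t=b,a,t+90
    t=(t+90)%180-90
    return dict(c=(round(x/1000,4),round(y/1000,4)),size=(round(a,1),round(b,1)),long_deg=round(t,1))
def state():
    o=r.get_obs(); m=R.from_quat(o['orientation']).as_matrix(); return o,m
def plan(p,phi=None):
    """shift (units of 20cm) in tool axes to TCP p; twist (units of 30deg) to jaw heading phi deg mod 180"""
    o,m=state(); d=m.T@(np.array(p)-o['eef_pos'])
    h=np.degrees(np.arctan2(m[1,2],m[0,2]))
    print('t',round(o['time'],2),'tcp',np.round(o['eef_pos'],4),'jaw',round(h,1),'q6',round(o['q'][5],2),'grip',round(o['grip_width'],3))
    print('shift',np.round(d/.2,4), 'twist',None if phi is None else round(-((phi-h+90)%180-90)/30,3))
E
python3 - <<'E'
from h import *
im=cv2.imread('pics/top0.png').astype(int); c=r.calibration('top')
v=im.max(2); s=v-im.min(2)
w=(v>148)&(s<15); d=(v<60)
print('long',rect(c,w,(145,240),.005)); print('block',rect(c,w,(292,200),.005)); print('round',rect(c,w,(345,262),.005)); print('mat',rect(c,d,(257,252),.003))
o,m=state(); cc=r.calibration('wrist'); M=cc['world_to_cam']; cp=-M[:3,:3].T@M[:3,3]
print('cam in tool',m.T@(cp-o['eef_pos']),'look',m.T@(-M[2,:3]))
plan([.483,-.244,.30],80)
E
```

```text
long {'c': (0.5077, 0.2326), 'size': (171.7, 56.2), 'long_deg': -77.2}
block {'c': (0.6267, -0.1113), 'size': (91.4, 72.1), 'long_deg': 81.3}
round {'c': (0.4827, -0.243), 'size': (110.9, 109.6), 'long_deg': 45.4}
mat {'c': (0.4672, 0.0018), 'size': (145.1, 104.6), 'long_deg': -76.8}
cam in tool [-0.16560746  0.07067129 -0.0003429 ] look [ 9.66397691e-01 -2.57050540e-01  7.22918192e-04]
t 0.15 tcp [ 0.2395 -0.4948  0.2182] jaw -64.2 q6 -0.08 grip 0.999
shift [-0.4082  1.6421 -0.5988] twist 1.194
```

View pics/wrist0.png

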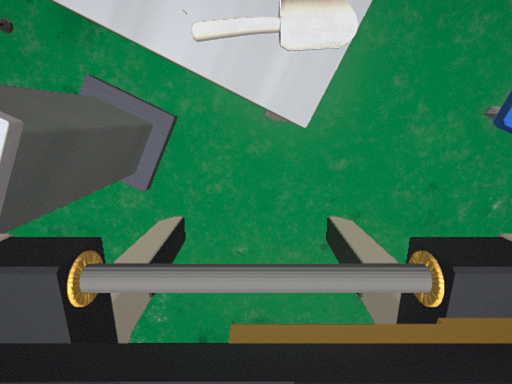

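>>> play_rows --deltas '[[[-0.4,0.9,-0.6],-1],[[-0.4,0.9,-0.6],-1],[[-0.4,0.9,-0.6],-1],[[-0.4,0.9,-0.6],-1],[[-0.4,0.9,-0.6],-1],[[-0.4,0.9,-0.6],-1]]' --hand -1

```text
time: 0.9
eef_pos: [0.3491, -0.3088, 0.2982]
orientation: [0.208, 0.676, -0.208, 0.676]
force: [0.7, -0.5, -0.8]
grip_width: 1.002
```

Run:
```python
from h import *
c=r.calibration('top')
a=pt(c,326.7,253.3,.012);b=pt(c,381.9,244.3,.012); print(a,b,(a+b)/2,np.linalg.norm(a-b),np.degrees(np.arctan2(*(a-b)[1::-1])))
plan([.483,-.244,.30],9)
```

```text
[ 0.4694067 -0.1719496  0.012    ] [ 0.49704136 -0.31042738  0.012     ] [ 0.48322403 -0.24118849  0.012     ] 0.14120824677007024 101.28570381634898
t 0.9 tcp [ 0.3491 -0.3088  0.2982] jaw -34.2 q6 -0.23 grip 1.002
shift [-0.0092  0.6441  0.3719] twist -1.439
```

>>> play_rows --deltas '[[[0.1,0.64,0.37],-1],[[0.1,0.64,0.37],-1],[[0.1,0.64,0.37],-1],[[0.1,0.64,0.37],-1],[[0.1,0.64,0.37],-1]]'

```text
time: 1.52
eef_pos: [0.4815, -0.2453, 0.2783]
orientation: [0.027, 0.707, -0.027, 0.706]
force: [0.1, 1.0, 0.4]
grip_width: 1.001
```

>>> play_rows --deltas '[[[0,0,0],-0.51],[[0,0,0],-0.51],[[0,0,0],-0.51],[[0,0,0],-0.51]]'

```text
time: 2.02
eef_pos: [0.482, -0.2448, 0.2788]
orientation: [-0.067, 0.704, 0.067, 0.704]
force: [-0.9, 0.5, 0.2]
grip_width: 0.995
```

Run:
```python
from h import *
plan([.483,-.241,.30],11.3)
im,c=snap('wrist','w1'); print(proj(c,np.array([.483,-.241,.012])))
```

```text
t 2.02 tcp [ 0.482  -0.2448  0.2788] jaw 10.9 q6 -0.75 grip 0.995
shift [-0.106   0.0178  0.0086] twist -0.013
(np.float64(256.67847661989686), np.float64(160.58473081822285))
```

View pics/w1.png

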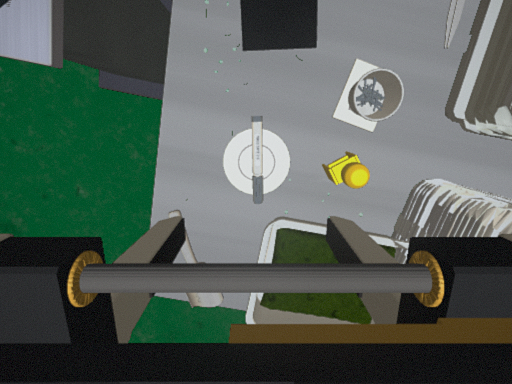

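>>> play_rows --deltas '[[[0.9,0.02,0.01],0],[[0.9,0.02,0.01],0],[[0.9,0.02,0.01],0],[[0.9,0.02,0.01],0],[[0.9,0.02,0.01],0]]' --hand 0.1

```text
time: 2.7
eef_pos: [0.4847, -0.2407, 0.1007]
orientation: [-0.069, 0.703, 0.068, 0.704]
force: [0.5, 0.0, -0.3]
grip_width: 0.513
```

Run:
```python
from h import *
plan([.484,-.241,.010],11.3)
im,c=snap('wrist','w2'); print(proj(c,np.array([.484,-.241,.012])),proj(c,np.array([.484,-.241,.012])+.05*np.array([np.cos(1.768),np.sin(1.768),0])))
```

```text
t 2.7 tcp [ 0.4847 -0.2407  0.1007] jaw 11.1 q6 -0.74 grip 0.513
shift [ 4.534e-01 -3.000e-04 -4.400e-03] twist -0.007
(np.float64(254.8645758542687), np.float64(192.762478288054)) (np.float64(254.61950388038082), np.float64(140.6920037234338))
```

View pics/w2.png

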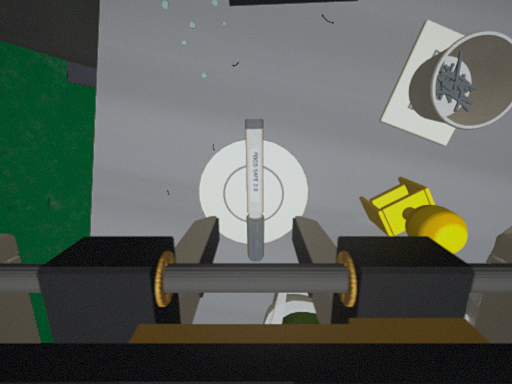

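The pen runs from (255,119) to (256,261), centred between the fingers, with the plate's centre at (254,192). The prediction agrees to about 1 px across the pen, so I'll descend and grasp.

>>> play_rows --deltas '[[[0.2,0,0],0],[[0.35,0,0],0],[[0.45,0,0],0],[[0.45,0,0],0],[[0.45,0,0],0]]'

```text
time: 3.38
eef_pos: [0.4848, -0.2406, 0.0106]
orientation: [-0.069, 0.703, 0.068, 0.705]
force: [0.8, -0.0, 0.4]
grip_width: 0.452
```

>>> play_rows --deltas '[[[0,0,0],0],[[0,0,0],0],[[0,0,0],0],[[0,0,0],0],[[0,0,0],0],[[0,0,0],0]]' --hand 1

```text
time: 4.12
eef_pos: [0.4838, -0.24, 0.0089]
orientation: [-0.069, 0.704, 0.069, 0.704]
force: [-1.4, 1.3, 5.0]
grip_width: 0.155
```

>>> play_rows --deltas '[[[-0.1,0,0],0],[[-0.3,0,0],0],[[-0.5,0,0],0],[[-0.5,0,0],0],[[-0.5,0,0],0]]'

```text
time: 4.75
eef_pos: [0.4833, -0.2397, 0.1079]
orientation: [-0.068, 0.704, 0.069, 0.703]
force: [-0.6, 0.0, -0.7]
grip_width: 0.156
```

Run:
```python
from h import *
plan([.467,.002,.11],13.2)
```

```text
t 4.75 tcp [ 0.4833 -0.2397  0.1079] jaw 11.1 q6 -0.74 grip 0.156
shift [-0.0099  1.2015  0.1534] twist -0.069
```

>>> play_rows --deltas '[[[0,0.3,0.05],-0.06],[[0,0.6,0.1],-0.06],[[0,0.8,0.15],-0.06],[[0,0.9,0.15],-0.06],[[0,0.9,0.15],-0.06]]'

```text
time: 5.38
eef_pos: [0.4776, -0.0565, 0.1075]
orientation: [-0.08, 0.703, 0.081, 0.702]
force: [-0.1, -0.3, 0.1]
grip_width: 0.158
```

>>> play_rows --deltas '[[[0,0.15,0],0],[[0,0.3,0],0],[[0.25,0.3,0],0],[[0.4,0.3,0],0],[[0.47,0.3,0],0],[[0.49,0.3,0],0],[[0.49,0.3,0],0]]'

```text
time: 6.25
eef_pos: [0.4654, 0.0006, 0.0111]
orientation: [-0.08, 0.702, 0.079, 0.703]
force: [0.4, -0.0, -0.9]
grip_width: 0.162
```

Run:
```python
from h import *
plan([.467,.002,.0085],12.8); print(r.get_obs()['force'])
```

```text
t 6.25 tcp [0.4654 0.0006 0.0111] jaw 12.9 q6 -0.32 grip 0.162
shift [0.0129 0.005  0.0093] twist 0.004
[ 0.42421277 -0.01367348 -0.87903145]
```

>>> play_rows --deltas '[[[0.015,0.005,0.01],0],[[0.015,0.005,0.01],0],[[0.015,0.005,0.01],0]]'

```text
time: 6.62
eef_pos: [0.4668, 0.0024, 0.0079]
orientation: [-0.08, 0.702, 0.08, 0.703]
force: [-0.7, -0.3, 0.4]
grip_width: 0.161
```

>>> play_rows --deltas '[[[0,0,0],0],[[0,0,0],0],[[0,0,0],0],[[0,0,0],0],[[-0.2,0,0],0],[[-0.5,0,0],0],[[-0.8,0,0],0],[[-1,0,0],0],[[-1,0,0],0],[[-1,0,0],0]]' --hand 0.2

```text
time: 7.88
eef_pos: [0.4662, 0.0024, 0.2068]
orientation: [-0.08, 0.703, 0.08, 0.702]
force: [1.1, 0.6, -0.6]
grip_width: 0.4
```

>>> play_rows --deltas '[[[-0.1,-0.4,0.3],0],[[-0.1,-0.75,0.65],0],[[-0.1,-0.75,0.65],0],[[-0.1,-0.75,0.65],0],[[-0.1,-0.75,0.65],0],[[-0.1,-0.75,0.65],0]]' --hand -1

```text
time: 8.62
eef_pos: [0.6259, -0.1138, 0.2271]
orientation: [-0.08, 0.703, 0.08, 0.702]
force: [0.2, 0.6, -0.3]
grip_width: 0.98
```

Run:
```python
from h import *
plan([.627,-.114,.2],12.8)
im,c=snap('wrist','w3'); print(proj(c,np.array([.627,-.114,.045])),proj(c,np.array([.6267,-.1113,.005])))
```

```text
t 8.62 tcp [ 0.6259 -0.1138  0.2271] jaw 13.0 q6 -0.48 grip 0.98
shift [ 0.1353 -0.0024  0.0054] twist 0.006
(np.float64(256.6603746218174), np.float64(173.86464902003664)) (np.float64(256.7950284432189), np.float64(166.44645567307754))
```

View pics/w3.png

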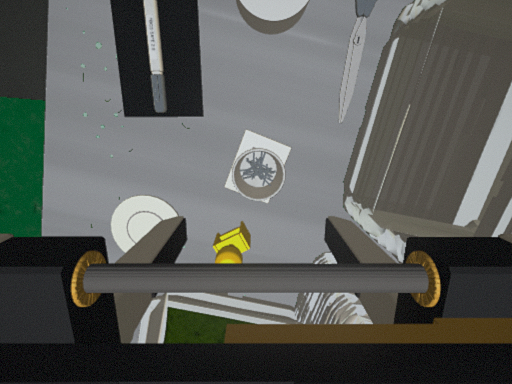

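Run:
```python
from h import *
cw,ct=r.calibration('wrist'),r.calibration('top')
def tri(a,b):
    o1,d1=ray(cw,*a);o2,d2=ray(ct,*b)
    s=np.linalg.lstsq(np.stack([d1,-d2],1),o2-o1,rcond=None)[0]
    p,q=o1+d1*s[0],o2+d2*s[1]; return ((p+q)/2).round(3),np.linalg.norm(p-q).round(4)
print('basket',tri((346,207),(319,142)),tri((380,207),(319,142)))
print('yellow head',tri((229,256),(351,190)), pt(ct,351,190,.09),pt(cw,229,256,.09), 'foot',pt(cw,232,240,.02))
for z in (0,.1,.2): print(pt(cw,346,207,z).round(3),pt(cw,375,110,z).round(3),pt(ct,319,142,z).round(3))
```

```text
basket (array([ 0.791, -0.158, -0.053]), np.float64(0.0108)) (array([ 0.697, -0.103,  0.217]), np.float64(0.0432))
yellow head (array([ 0.616, -0.218,  0.083]), np.float64(0.0025)) [ 0.61566515 -0.21747335  0.09      ] [ 0.61504388 -0.21355136  0.09      ] foot [ 0.6153112  -0.22560663  0.02      ]
[ 0.774 -0.143  0.   ] [0.769 0.002 0.   ] [ 0.766 -0.153  0.   ]
[ 0.732 -0.118  0.1  ] [ 0.729 -0.01   0.1  ] [ 0.73  -0.139  0.1  ]
[ 0.69  -0.093  0.2  ] [ 0.688 -0.022  0.2  ] [ 0.694 -0.125  0.2  ]
```

Run:
```python
from h import *
ct,cs=r.calibration('top'),r.calibration('side')
o1,d1=ray(cs,213,155);o2,d2=ray(ct,215,142)
for b in ((207,217),(213,155),(213,180)):
    o1,d1=ray(cs,*b); s=np.linalg.lstsq(np.stack([d1,-d2],1),o2-o1,rcond=None)[0]; print(b,o1+d1*s[0],o2+d2*s[1])
im=cv2.imread('pics/side0.png')[90:240,120:290]; cv2.imwrite('pics/sc.png',cv2.resize(im,None,fx=4.5,fy=4,interpolation=cv2.INTER_CUBIC))
```

```text
(207, 217) [0.74773937 0.12373278 0.02340381] [0.74763884 0.12374178 0.02336972]
(213, 155) [0.72235763 0.10122645 0.19464739] [0.69132403 0.10310965 0.18400997]
(213, 180) [0.72607307 0.10993204 0.12742325] [0.71275212 0.11096029 0.12288546]
```

View pics/sc.png

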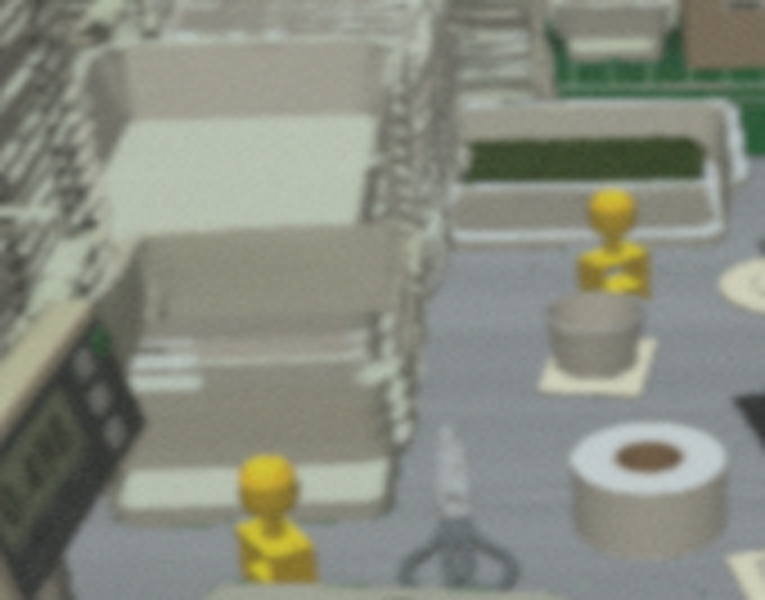

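>>> play_rows --deltas '[[[0,0,0.005],-1],[[0,0,0.005],-1],[[0,0,0.005],-1],[[0,0,0.005],-1]]'

```text
time: 9.18
eef_pos: [0.6274, -0.1139, 0.228]
orientation: [-0.259, 0.658, 0.259, 0.658]
force: [0.5, -0.0, -0.1]
grip_width: 1.0
```

>>> play_rows --deltas '[[[0.4,0,0],-0.3],[[0.5,0,0],-0.3],[[0.5,0,0],-0.3],[[0.5,0,0],-0.3]]'

```text
time: 9.68
eef_pos: [0.6288, -0.1146, 0.1296]
orientation: [-0.31, 0.635, 0.309, 0.637]
force: [0.4, -0.8, 1.1]
grip_width: 0.998
```

Run:
```python
from h import *
plan([.6275,-.114,.022],52)
im,c=snap('wrist','w4'); print(proj(c,np.array([.6275,-.114,.05])))
```

```text
t 9.68 tcp [ 0.6288 -0.1146  0.1296] jaw 51.8 q6 -1.16 grip 0.998
shift [ 0.5381  0.0079 -0.0022] twist -0.005
(np.float64(255.22869646027644), np.float64(194.06424135182294))
```

View pics/w4.png

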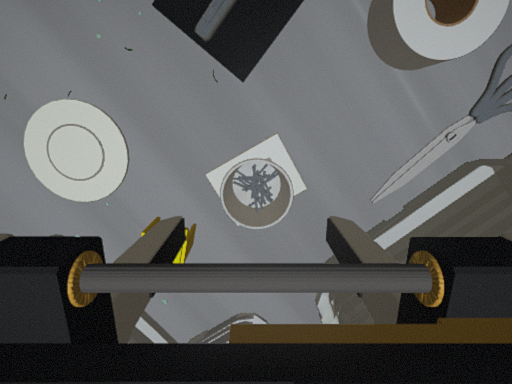

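```bash
python3 - <<'E'
from h import *
c=r.calibration('wrist')
for p in ((375,245),(490,165),(325,310),(340,262)):
    print(p,[pt(c,*p,z)[:2].round(3) for z in (0,.05,.1,.15,.2)])
E
python3 -c "
import cv2;im=cv2.imread('pics/w4.png')[130:384,230:512];cv2.imwrite('pics/c4.png',cv2.resize(im,None,fx=2.3,fy=2.3,interpolation=2))"
```

```text
(375, 245) [array([ 0.777, -0.05 ]), array([ 0.742, -0.053]), array([ 0.708, -0.057]), array([ 0.673, -0.06 ]), array([ 0.638, -0.064])]
(490, 165) [array([0.773, 0.1  ]), array([0.739, 0.071]), array([0.705, 0.043]), array([0.671, 0.014]), array([ 0.637, -0.015])]
(325, 310) [array([ 0.816, -0.148]), array([ 0.774, -0.135]), array([ 0.733, -0.122]), array([ 0.692, -0.109]), array([ 0.651, -0.096])]
(340, 262) [array([ 0.77 , -0.095]), array([ 0.737, -0.091]), array([ 0.703, -0.087]), array([ 0.67 , -0.083]), array([ 0.636, -0.078])]
```

View pics/c4.png

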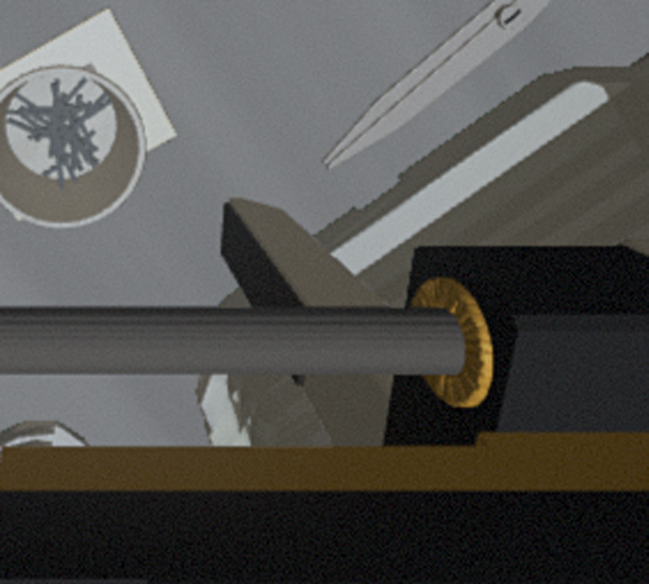

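The tub's rim centre is at (257,193), within 2 px of the prediction. The basket rim intersects at about (0.73, -0.12, 0.10), clear of the gripper body, so I'll descend.

>>> play_rows --deltas '[[[0.2,0.008,0],0],[[0.35,0.008,0],0],[[0.48,0.008,0],0],[[0.54,0.008,0],0],[[0.54,0.008,0],0],[[0.54,0.008,0],0]]'

```text
time: 10.48
eef_pos: [0.6275, -0.1137, 0.0211]
orientation: [-0.31, 0.635, 0.309, 0.636]
force: [0.3, -0.0, -0.2]
grip_width: 0.998
```

>>> play_rows --deltas '[[[0,0,0],0],[[0,0,0],0],[[0,0,0],0],[[0,0,0],0],[[0,0,0],0]]' --hand 1

```text
time: 11.1
eef_pos: [0.6269, -0.1135, 0.0199]
orientation: [-0.31, 0.636, 0.309, 0.636]
force: [-1.3, 0.8, 3.7]
grip_width: 0.724
```

>>> play_rows --deltas '[[[-0.1,0,0],0],[[-0.3,0,0],0],[[-0.5,0,0],0],[[-0.7,0,0],0],[[-0.7,0,0],0],[[-0.7,0,0],0]]'

```text
time: 11.85
eef_pos: [0.6262, -0.1135, 0.1595]
orientation: [-0.309, 0.636, 0.31, 0.636]
force: [0.5, 0.8, -1.3]
grip_width: 0.72
```

Run:
```python
from h import *
plan([.4827,-.243,.15],52)
im,c=snap('wrist','w5')
```

```text
t 11.85 tcp [ 0.6262 -0.1135  0.1595] jaw 51.9 q6 -1.16 grip 0.72
shift [ 0.0478  0.1656 -0.9523] twist -0.002
```

View pics/w5.png

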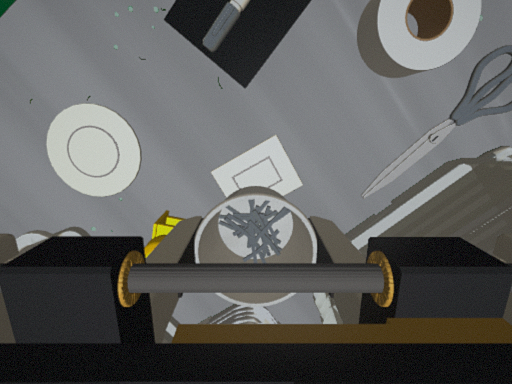

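>>> play_rows --deltas '[[[0,0.04,-0.2],0],[[0,0.09,-0.5],0],[[0,0.13,-0.75],0],[[0,0.166,-0.9],0],[[0,0.166,-0.952],0],[[0,0.166,-0.952],0],[[0,0.166,-0.952],0]]'

```text
time: 12.78
eef_pos: [0.4838, -0.2423, 0.1593]
orientation: [-0.31, 0.636, 0.31, 0.636]
force: [0.9, -0.5, -0.6]
grip_width: 0.723
```

Run:
```python
from h import *
plan([.4827,-.243,.0205],52)
im,c=snap('wrist','w6'); im2,c2=snap('top','t6')
b=im2[...,::-1].astype(int); v=b.max(2); w=(v>148)&(v-b.min(2)<15)
print('block',rect(c2,w,(300,198),.005))
```

```text
t 12.78 tcp [ 0.4838 -0.2423  0.1593] jaw 52.0 q6 -1.46 grip 0.723
shift [ 0.6942  0.002  -0.0062] twist -0.001
block {'c': (0.6274, -0.1109), 'size': (94.1, 74.2), 'long_deg': 81.4}
```

>>> play_rows --deltas '[[[0.2,0,-0.006],0],[[0.4,0,-0.006],0],[[0.55,0.002,-0.006],0],[[0.64,0.002,-0.006],0],[[0.67,0.002,-0.006],0],[[0.69,0.002,-0.006],0],[[0.69,0.002,-0.006],0],[[0.69,0.002,-0.006],0]]'

```text
time: 13.88
eef_pos: [0.4824, -0.2439, 0.0223]
orientation: [-0.31, 0.636, 0.309, 0.636]
force: [0.4, -0.2, -0.4]
grip_width: 0.723
```

>>> play_rows --deltas '[[[0,0,0],0],[[0,0,0],0],[[0,0,0],0],[[0,0,0],0],[[-0.2,0,0],0],[[-0.4,0,0],0],[[-0.7,0,0],0],[[-1,0,0],0],[[-1,0,0],0],[[-1,0,0],0]]' --hand -1

```text
time: 15.12
eef_pos: [0.4817, -0.2435, 0.2209]
orientation: [-0.309, 0.636, 0.31, 0.636]
force: [0.3, 0.8, -1.6]
grip_width: 1.0
```

Run:
```python
from h import *
plan([.51,.228,.25],13)
im,c=snap('wrist','w7'); print(proj(c,np.array([.4827,-.243,.05])),proj(c,np.array([.4827,-.243,.005])))
```

```text
t 15.12 tcp [ 0.4817 -0.2435  0.2209] jaw 51.9 q6 -1.46 grip 1.0
shift [-0.1445  1.3423  1.943 ] twist 1.298
(np.float64(256.40533507678373), np.float64(175.9686291133396)) (np.float64(256.3156857987291), np.float64(169.3828844202365))
```

View pics/w7.png

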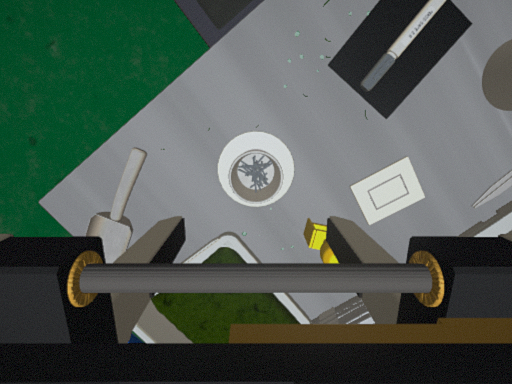

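>>> play_rows --deltas '[[[-0.07,0.3,0.4],0],[[-0.15,0.67,0.97],0],[[-0.15,0.67,0.97],0],[[-0.15,0.67,0.97],0],[[-0.15,0.67,0.97],0],[[-0.15,0.67,0.97],0]]'

```text
time: 15.92
eef_pos: [0.4958, -0.0086, 0.2504]
orientation: [-0.309, 0.636, 0.31, 0.635]
force: [0.3, 0.5, -0.3]
grip_width: 0.998
```

>>> play_rows --deltas '[[[0,0.3,0.4],0.3],[[0,0.67,0.97],1],[[0,0.67,0.97],1],[[0,0.67,0.97],1],[[0,0.67,0.97],1],[[0,0.67,0.97],1]]'

```text
time: 16.68
eef_pos: [0.5105, 0.2257, 0.2508]
orientation: [-0.134, 0.695, 0.134, 0.694]
force: [-0.1, -0.8, -0.2]
grip_width: 0.995
```

Run:
```python
from h import *
plan([.51,.228,.25],13)
im,c=snap('wrist','w8')
cv2.imwrite('pics/c8.png',cv2.resize(im[60:240,150:370,::-1],None,fx=3.3,fy=3.3,interpolation=2))
b=im[...,::-1].astype(int); v=b.max(2); print('long',[rect(c,(v>t)&(v-b.min(2)<25),tuple(map(float,proj(c,np.array([.508+.06*-.22,.2326+.06,.005])))),.005) for t in (180,200)])
print(proj(c,np.array([.5077,.2326,.005])))
```

```text
t 16.68 tcp [0.5105 0.2257 0.2508] jaw 21.9 q6 -0.05 grip 0.995
shift [0.0039 0.0116 0.0022] twist 0.296
long [{'c': (0.4997, 0.2673), 'size': (70.3, 19.9), 'long_deg': -77.4}, {'c': (0.4991, 0.2693), 'size': (65.6, 19.1), 'long_deg': -77.4}]
(np.float64(255.90813554878267), np.float64(160.23352960900803))
```

View pics/c8.png

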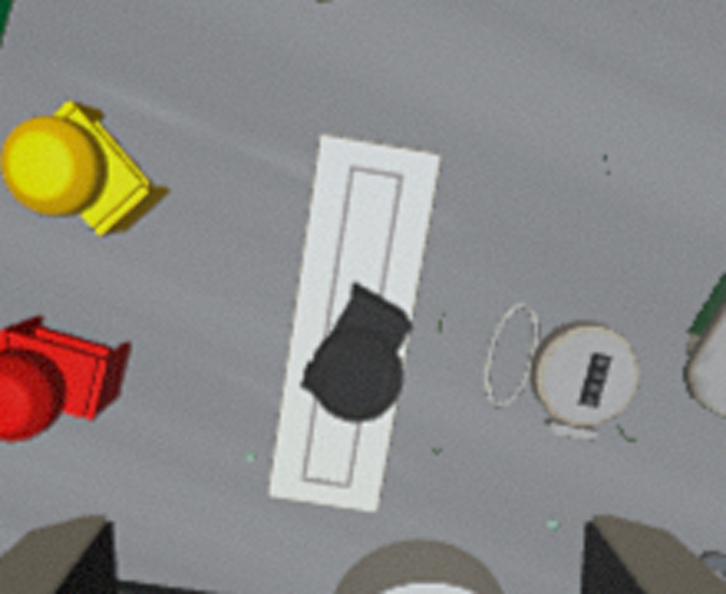

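```bash
cat >> h.py <<'E'
def stampfoot(c,a,b,z,inward):
    A,B=pt(c,*a,z),pt(c,*b,z); d=(B-A)[:2]; ang=np.degrees(np.arctan2(d[1],d[0])); n=np.array([-d[1],d[0]])/np.linalg.norm(d)
    if n@(np.array(inward)-A[:2])<0: n=-n
    print('side mm',np.linalg.norm(d)*1000,'x-dir deg',ang%180,'centre',((A+B)[:2]/2+n*.023).round(4))
E
python3 - <<'E'
from h import *
c=r.calibration('wrist'); k=lambda x,y:(150+x/3.3,60+y/3.3)
stampfoot(c,k(355,284),k(411,325),.051,(.51,.228))
print('head',pt(c,*k(357,370),.095), pt(c,*k(357,370),.085))
plan([.51,.228,.25],13)
E
```

```text
side mm 28.386148312779408 x-dir deg 165.85579738331109 centre [0.5083 0.2316]
head [0.51057303 0.23285656 0.095     ] [0.5113994  0.23103423 0.085     ]
t 16.73 tcp [0.5106 0.2253 0.2511] jaw 21.8 q6 -0.05 grip 1.0
shift [0.0054 0.0133 0.0024] twist 0.295
```

>>> play_rows --deltas '[[[0.1,0.03,0.008],-1],[[0.2,0.03,0.008],-1],[[0.3,0.03,0.008],-1],[[0.3,0.03,0.008],-1],[[0.3,0.03,0.008],-1]]'

```text
time: 17.35
eef_pos: [0.5102, 0.2324, 0.1925]
orientation: [-0.308, 0.636, 0.308, 0.637]
force: [1.3, -0.8, -0.5]
grip_width: 1.0
```

Run:
```python
from h import *
plan([.5098,.2315,.0675],52)
im,c=snap('wrist','w9'); print(proj(c,np.array([.5098,.2315,.0865])),proj(c,np.array([.5098,.2315,.051])))
cv2.imwrite('pics/c9.png',cv2.resize(im[100:270,170:350,::-1],None,fx=3.3,fy=3.3,interpolation=2))
```

```text
t 17.35 tcp [0.5102 0.2324 0.1925] jaw 51.7 q6 -0.56 grip 1.0
shift [ 0.6249 -0.0012 -0.0052] twist -0.011
(np.float64(254.65253676625713), np.float64(188.70718061141287)) (np.float64(254.7304036118236), np.float64(180.89603452070327))
```

View pics/c9.png

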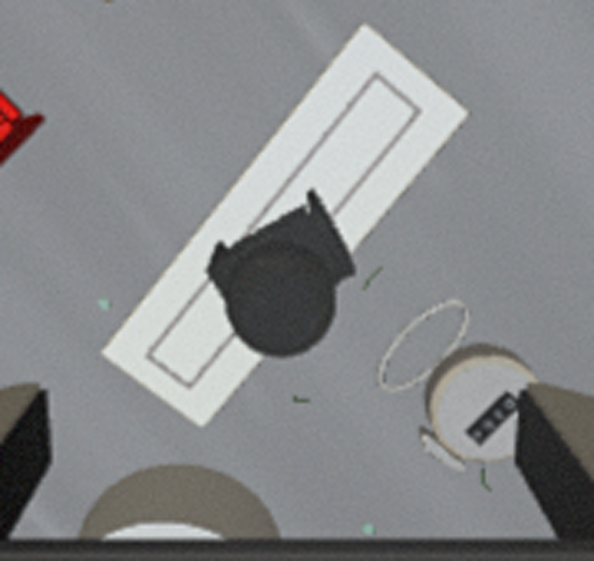

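Run:
```python
from h import *
for f,c0 in (('w8',(258,172)),('w9',(255,185))):
    b=cv2.imread(f'pics/{f}.png'); b=cv2.resize(b,None,fx=4,fy=4,interpolation=2)
    m=(b.max(2)<75).astype(np.uint8)
    cs,_=cv2.findContours(m,cv2.RETR_EXTERNAL,cv2.CHAIN_APPROX_NONE)
    k=max(cs,key=lambda k:cv2.pointPolygonTest(k,(c0[0]*4.,c0[1]*4.),True))
    print(f,(cv2.approxPolyDP(k,5,True)[:,0]/4).round(1).tolist())
    # lightness near: print darkness profile of interior edges
    y0,x0=int(c0[1]-30),int(c0[0]-26)
    g=cv2.imread(f'pics/{f}.png').max(2)[y0:y0+34:2,x0:x0+52:2]; print(x0,y0); print('\n'.join(''.join(f'{q:4d}' for q in r_) for r_ in g))
```

```text
w8 [[257.5, 146.2], [257.0, 150.5], [243.5, 170.2], [241.8, 176.2], [250.5, 184.8], [258.8, 187.2], [265.0, 185.2], [269.8, 180.2], [271.2, 171.8], [269.5, 166.5], [274.2, 158.5], [270.8, 153.8]]
232 142
 146 145 143 144 151 218 216 217 215 205 176 217 214 217 215 217 216 169 217 216 215 216 203 139 145 142
 144 146 146 144 141 218 217 218 216 200 204 218 216 212 220 217 216 162 219 214 216 217 193 141 145 142
 143 147 145 145 166 221 215 217 218 186 215 219 161  76 201 223 210 173 218 215 219 220 172 147 144 144
 145 144 146 145 188 219 215 218 219 163 215 221 119  46  41 114 195 193 220 215 214 218 137 139 141 148
 142 145 144 139 208 217 215 214 217 160 219 221 106  62  56  49  48 144 217 218 215 215 142 143 141 141
 142 145 140 133 214 216 216 214 215 166 219 196  56  57  60  62  55  46  68 167 224 210 138 144 140 140
 145 144 147 144 219 218 213 214 207 178 221  79  59  63  59  60  62  61  54  42 119 208 141 143 144 142
 148 147 144 153 219 213 213 215 205 204 150  52  66  61  58  62  60  64  58  63  49 185 145 142 144 145
 148 147 144 142 218 215 215 217 190 186  66  54  56  60
[... 2193 characters left out ...]
64  50  50  47  55  54  47  50  53  57  62  60  59  60  58 148 173 145
 215 220 198  40  49  51  58  58  48  54  57  55  62  55  58  55  53  57  51  58  60  56  59  69 146 146
 217 221 143  47  61  58  55  51  55  59  64  61  65  62  62  57  56  55  52  51  59  58  61  60 139 147
 218 210  58  56  58  53  47  53  60  57  57  61  58  62  60  56  60  53  57  54  53  57  56  56  94 147
 218 222  93  56  56  54  51  54  59  56  58  61  60  59  57  58  62  62  53  59  56  54  57  78 116 144
 221 200 159  58  56  50  58  60  61  58  63  62  58  55  59  57  60  58  56  57  53  59 125 149 145 147
 206 158 221 155  55  51  57  56  54  62  63  54  61  61  61  61  63  62  55  58  50  93 153 144 144 133
```

Run:
```python
from h import *
c=r.calibration('wrist')
P=dict(a=(264.2,158),b=(236.5,173.8),b2=(233.2,181),d=(277,182.5),n1=(260.8,163.2),n2=(240,175.5))
for x,y in (('a','b'),('a','b2'),('a','d'),('n1','n2')):
  for z in (.005,.03,.051):
    A,B=pt(c,*P[x],z),pt(c,*P[y],z); d=B-A; print(x,y,z,(np.linalg.norm(d)*1000).round(1),np.degrees(np.arctan2(d[1],d[0])).round(1),((A+B)/2)[:2].round(4))
```

```text
a b 0.005 42.1 -98.4 [0.4988 0.2329]
a b 0.03 39.2 -98.4 [0.4956 0.236 ]
a b 0.051 36.7 -98.4 [0.493  0.2386]
a b2 0.005 51.4 -91.4 [0.5012 0.2281]
a b2 0.03 47.7 -91.4 [0.4979 0.2315]
a b2 0.051 44.7 -91.4 [0.4951 0.2344]
a d 0.005 37.2 -10.4 [0.5202 0.2504]
a d 0.03 34.6 -10.4 [0.5155 0.2523]
a d 0.051 32.3 -10.4 [0.5116 0.2538]
n1 n2 0.005 32.1 -97.4 [0.5025 0.2302]
n1 n2 0.03 29.8 -97.4 [0.499  0.2334]
n1 n2 0.051 27.9 -97.4 [0.4962 0.2362]
```

>>> play_rows --deltas '[[[0.2,-0.006,-0.005],0],[[0.4,-0.006,-0.005],0],[[0.55,-0.006,-0.005],0],[[0.62,-0.006,-0.005],0],[[0.62,-0.006,-0.005],0],[[0.62,-0.006,-0.005],0]]'

```text
time: 18.15
eef_pos: [0.5107, 0.232, 0.069]
orientation: [-0.31, 0.635, 0.309, 0.637]
force: [-0.5, 0.3, -0.4]
grip_width: 1.002
```

>>> play_rows --deltas '[[[0,0,0],0],[[0,0,0],0],[[0,0,0],0],[[0,0,0],0],[[0,0,0],0],[[0,0,0],0]]' --hand 1

```text
time: 18.9
eef_pos: [0.5099, 0.2317, 0.0676]
orientation: [-0.31, 0.636, 0.31, 0.636]
force: [0.3, 0.4, -0.3]
grip_width: 0.407
```

>>> play_rows --deltas '[[[-0.1,0,0],0],[[-0.3,0,0],0],[[-0.5,0,0],0],[[-0.6,0,0],0],[[-0.6,0,0],0],[[-0.6,0,0],0]]'

```text
time: 19.65
eef_pos: [0.5094, 0.2315, 0.1864]
orientation: [-0.31, 0.636, 0.31, 0.635]
force: [-0.7, -0.2, -1.5]
grip_width: 0.349
```

Run:
```python
from h import *
plan([.627,-.111,.19],53)
im,c=snap('top','t10'); im,c2=snap('side','s10')
```

```text
t 19.65 tcp [0.5094 0.2315 0.1864] jaw 51.9 q6 -0.56 grip 0.349
shift [-0.0179 -1.519  -0.9854] twist -0.036
```

>>> play_rows --deltas '[[[0,-0.2,-0.13],-0.035],[[0,-0.45,-0.29],-0.035],[[0,-0.76,-0.49],-0.035],[[0,-0.76,-0.49],-0.035],[[0,-0.76,-0.49],-0.035]]'

```text
time: 20.38
eef_pos: [0.5689, 0.0605, 0.1868]
orientation: [-0.315, 0.633, 0.315, 0.633]
force: [0.0, -0.1, -2.3]
grip_width: 0.35
```

>>> play_rows --deltas '[[[0,-0.2,-0.13],0],[[0,-0.45,-0.29],0],[[0,-0.65,-0.43],0],[[0,-0.76,-0.49],0],[[0,-0.76,-0.49],0],[[0,-0.76,-0.49],0]]'

```text
time: 21.12
eef_pos: [0.6312, -0.1071, 0.1873]
orientation: [-0.316, 0.633, 0.316, 0.632]
force: [-0.8, 0.3, -0.0]
grip_width: 0.345
```

Run:
```python
from h import *
plan([.627,-.111,.068],53)
im,c=snap('wrist','w11'); print(proj(c,np.array([.627,-.111,.005])))
```

```text
t 21.12 tcp [ 0.6312 -0.1071  0.1873] jaw 53.1 q6 -1.17 grip 0.345
shift [ 0.5965  0.0043 -0.0282] twist 0.002
(np.float64(251.31273023773758), np.float64(173.02566517921682))
```

View pics/w11.png

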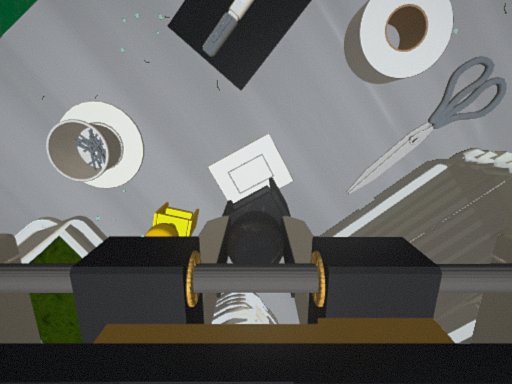

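The stamp is held upright with its foot edge from (228,206) to (272,180), apparently parallel to the plate's long edge from (208,170) to (267,135). I'll compare the two numerically.

Run:
```python
from h import *
c=r.calibration('wrist')
b=cv2.resize(cv2.imread('pics/w11.png'),None,fx=4,fy=4,interpolation=2); 
def poly(m,near,e):
    cs,_=cv2.findContours(m.astype(np.uint8),cv2.RETR_EXTERNAL,cv2.CHAIN_APPROX_NONE)
    k=max(cs,key=lambda k:cv2.pointPolygonTest(k,near,True)); return cv2.approxPolyDP(k,e,True)[:,0]/4
v=b.max(2).astype(int)
w=poly((v>195),(221*4.,170*4.),6); print('plate',w.round(1).tolist())
d=poly((v<80)&(np.arange(v.shape[0])[:,None]<215*4),(250*4.,205*4.),5); print('stamp',d.round(1).tolist())
print('plate pts',[pt(c,*p,.005)[:2].round(4).tolist() for p in w])
print('stamp pts',[pt(c,*p,.12)[:2].round(4).tolist() for p in d])
```

```text
plate [[268.2, 134.0], [208.8, 166.8], [227.5, 200.0], [231.0, 199.5], [234.2, 202.5], [266.5, 184.5], [269.5, 186.2], [268.0, 179.2], [240.0, 194.0], [227.5, 173.2], [230.5, 169.8], [260.8, 153.8], [267.8, 162.8], [279.2, 187.8], [292.2, 181.0]]
stamp [[290.0, 214.8], [285.0, 200.5], [271.2, 177.8], [269.5, 178.5], [270.0, 188.5], [266.2, 186.0], [234.8, 203.5], [230.2, 200.5], [227.8, 201.5], [222.8, 214.5]]
plate pts [[0.6001, -0.0639], [0.5873, -0.1502], [0.6373, -0.1588], [0.6395, -0.1546], [0.6455, -0.1537], [0.6514, -0.1044], [0.6557, -0.1026], [0.6469, -0.0986], [0.6407, -0.1403], [0.6087, -0.1361], [0.6074, -0.1301], [0.6143, -0.0862], [0.6291, -0.0859], [0.6651, -0.0935], [0.668, -0.0745]]
stamp pts [[0.6616, -0.0909], [0.6478, -0.0867], [0.6235, -0.0842], [0.6232, -0.0858], [0.6308, -0.0908], [0.6269, -0.0922], [0.623, -0.1244], [0.6183, -0.1259], [0.6177, -0.1283], [0.6247, -0.1397]]
```

>>> play_rows --deltas '[[[0.1,0.01,-0.032],0.04],[[0.25,0.01,-0.032],0.04],[[0.4,0.01,-0.032],0.04],[[0.5,0.01,-0.032],0.04],[[0.54,0.01,-0.032],0.04],[[0.57,0.01,-0.032],0.04],[[0.585,0.01,-0.032],0.04],[[0.585,0.01,-0.032],0.04],[[0.585,0.01,-0.032],0.04]]'

```text
time: 22.3
eef_pos: [0.6273, -0.1131, 0.0727]
orientation: [-0.31, 0.635, 0.308, 0.637]
force: [-1.1, 0.7, 6.6]
grip_width: 0.348
```

Run:
```python
from h import *
plan([.6258,-.111,.0675],52); print(r.get_obs()['force'])
```

```text
t 22.3 tcp [ 0.6273 -0.1131  0.0727] jaw 51.8 q6 -1.16 grip 0.348
shift [0.026  0.0123 0.0036] twist -0.007
[-1.12575936  0.65118787  6.59226694]
```

>>> play_rows --deltas '[[[0,0,0],0],[[0,0,0],0],[[0,0,0],0],[[0,0,0],0],[[0,0,0],0],[[-0.2,0,0],0],[[-0.4,0,0],0],[[-0.7,0,0],0],[[-0.7,0,0],0],[[-0.7,0,0],0]]' --hand -1

```text
time: 23.55
eef_pos: [0.6257, -0.1128, 0.2101]
orientation: [-0.309, 0.636, 0.309, 0.636]
force: [-0.3, -0.6, -0.2]
grip_width: 0.999
```

```bash
cat > s.py <<'E'
from h import *
def poly(m,near,e):
    cs,_=cv2.findContours(m.astype(np.uint8),cv2.RETR_EXTERNAL,cv2.CHAIN_APPROX_NONE)
    k=max(cs,key=lambda k:cv2.pointPolygonTest(k,near,True)); return cv2.approxPolyDP(k,e,True)[:,0]/4
im,c=snap('wrist','w12'); b=cv2.resize(im,None,fx=4,fy=4,interpolation=2); v=b.max(2).astype(int)
q=lambda *p:tuple(float(4*t) for t in proj(c,np.array(p)))
w=poly(v>190,q(.600,-.125,.005),6); d=poly(v<80,q(.628,-.113,.05),5)
print('plate',[(p.round(1).tolist(),pt(c,*p,.005)[:2].round(4).tolist()) for p in w])
print('stamp',[(p.round(1).tolist(),pt(c,*p,.005)[:2].round(4).tolist()) for p in d])
im,c=snap('top','t12'); b=cv2.resize(im,None,fx=4,fy=4,interpolation=2); v=b.max(2).astype(int)
E
python3 s.py; python3 -c "
from h import *
plan([.467,.002,.2],12.8)"
```

```text
plate [([273.0, 134.2], [0.6015, -0.0641]), ([217.2, 165.5], [0.5875, -0.1502]), ([242.0, 206.0], [0.6544, -0.1603]), ([248.2, 202.2], [0.6555, -0.1497]), ([243.5, 197.5], [0.6458, -0.1506]), ([235.2, 181.2], [0.6202, -0.1448]), ([236.2, 173.8], [0.6127, -0.1369]), ([234.0, 169.8], [0.6064, -0.1358]), ([265.0, 151.5], [0.6131, -0.0866]), ([268.2, 151.8], [0.6161, -0.0834]), ([279.2, 171.8], [0.6475, -0.0883]), ([277.2, 174.2], [0.6486, -0.0926]), ([279.2, 181.0], [0.658, -0.0962]), ([273.2, 184.2], [0.6565, -0.1056]), ([274.0, 188.2], [0.6618, -0.1083]), ([295.5, 176.8], [0.6672, -0.0747])]
stamp [([266.2, 157.2], [0.6203, -0.0901]), ([265.8, 164.0], [0.6273, -0.0963]), ([263.2, 161.5], [0.6224, -0.0969]), ([242.0, 173.8], [0.6177, -0.1306]), ([239.8, 172.0], [0.6138, -0.1315]), ([237.8, 173.2], [0.6135, -0.1348]), ([236.5, 180.2], [0.6201, -0.1425]), ([244.5, 196.5], [0.6455, -0.1486]), ([250.8, 202.5], [0.658, -0.1472]), ([259.8, 203.5], [0.6672, -0.138]), ([267.2, 200.0], [0.6696, -0.1263]), ([272.2, 193.0], [0.6658, -0.1145]), ([272.2, 183.5], [0.6548, -0.1061]), ([277.5, 180.0], [0.6553, -0.0972]), ([275.8, 173.5], [0.6464, -0.0936])]
t 23.65 tcp [ 0.6254 -0.1127  0.2091] jaw 51.8 q6 -1.16 grip 1.001
shift [ 0.0479  0.977  -0.0395] twist 1.299
```

>>> play_rows --deltas '[[[0,0.3,-0.02],0.3],[[0,0.6,-0.04],1],[[0,0.97,-0.04],1],[[0,0.97,-0.04],1],[[0,0.97,-0.04],1],[[0,0.97,-0.04],1],[[0,0.97,-0.04],1]]' --hand 0.1

```text
time: 24.52
eef_pos: [0.4694, 0.0003, 0.2103]
orientation: [-0.133, 0.695, 0.134, 0.694]
force: [-0.6, -0.2, 0.5]
grip_width: 0.45
```

>>> play_rows --deltas '[[[0.2,0,0],0.3],[[0.5,0,0],0.3],[[0.5,0,0],0.3],[[0.5,0,0],0.3]]'

```text
time: 25.02
eef_pos: [0.4698, 0.0006, 0.1122]
orientation: [-0.079, 0.702, 0.079, 0.703]
force: [0.2, 0.8, 1.0]
grip_width: 0.453
```

Run:
```python
from h import *
plan([.4665,.0024,.008],12.8)
im,c=snap('wrist','w13'); b=im.astype(int); v=b.max(2)
n=tuple(map(float,proj(c,np.array([.4665,.0024,.02])))); print(n)
m=(v>60)&(np.abs(np.arange(512)[None]-n[0])<40); print('pen',rect(c,m,n,.018))
im,c=snap('top','t13'); b=im.astype(int); v=b.max(2)
print('long',[rect(c,(v>t)&(v-b.min(2)<15),(168.,233.),.005) for t in (148,155)])
```

```text
t 25.02 tcp [0.4698 0.0006 0.1122] jaw 12.8 q6 -0.32 grip 0.453
shift [ 0.521   0.0126 -0.0148] twist -0.001
(252.75697181055796, 189.27497397184447)
pen {'c': (0.4598, 0.0418), 'size': (246.1, 78.9), 'long_deg': -77.2}
long [{'c': (0.508, 0.2328), 'size': (173.0, 57.4), 'long_deg': -77.3}, {'c': (0.5075, 0.233), 'size': (170.1, 55.5), 'long_deg': -77.3}]
```

Run:
```python
from h import *
c=r.calibration('wrist'); v=cv2.imread('pics/w13.png').max(2).astype(int)
for row in (100,115,130,145,160,175,190,205,220,235):
    print(row,v[row,220:290:2].tolist())
```

```text
100 [174, 174, 176, 171, 177, 171, 174, 173, 173, 174, 175, 172, 174, 172, 173, 177, 173, 173, 174, 171, 172, 175, 174, 172, 172, 173, 172, 172, 172, 172, 168, 176, 172, 176, 174]
115 [56, 48, 59, 51, 54, 54, 57, 53, 53, 58, 57, 55, 57, 54, 52, 52, 53, 55, 53, 59, 54, 61, 61, 60, 63, 60, 54, 60, 60, 60, 57, 59, 64, 61, 57]
130 [49, 55, 51, 57, 54, 60, 54, 60, 51, 59, 52, 55, 210, 231, 233, 232, 233, 232, 232, 234, 113, 56, 57, 60, 60, 60, 61, 63, 62, 60, 61, 56, 64, 60, 62]
145 [51, 46, 53, 56, 53, 48, 57, 57, 51, 53, 53, 56, 151, 234, 220, 239, 238, 237, 234, 233, 145, 54, 58, 58, 60, 59, 57, 56, 57, 57, 61, 56, 60, 58, 61]
160 [56, 51, 51, 54, 54, 57, 55, 57, 53, 51, 52, 54, 118, 233, 239, 236, 197, 177, 243, 231, 184, 50, 59, 58, 56, 58, 55, 58, 54, 55, 51, 55, 55, 56, 57]
175 [51, 54, 52, 57, 52, 54, 50, 55, 56, 61, 53, 50, 88, 233, 234, 240, 196, 163, 237, 235, 191, 48, 56, 59, 59, 55, 56, 58, 55, 56, 53, 49, 56, 61, 61]
190 [55, 49, 55, 52, 55, 58, 56, 54, 53, 52, 56, 54, 55, 222, 238, 240, 240, 241, 240, 234, 196, 49, 56, 54, 55, 51, 55, 55, 58, 53, 49, 54, 56, 54, 51]
205 [48, 53, 47, 49, 56, 52, 55, 50, 53, 53, 55, 55, 50, 204, 233, 233, 231, 234, 233, 234, 208, 52, 52, 56, 58, 53, 52, 50, 55, 51, 53, 51, 51, 54, 61]
220 [79, 41, 48, 51, 54, 52, 50, 52, 52, 51, 52, 50, 50, 112, 133, 134, 138, 143, 128, 136, 127, 56, 49, 51, 47, 55, 48, 52, 54, 51, 53, 58, 53, 51, 41]
235 [34, 39, 46, 50, 47, 52, 49, 49, 48, 45, 50, 50, 46, 85, 132, 139, 138, 136, 123, 139, 124, 52, 53, 51, 54, 55, 54, 48, 50, 50, 54, 49, 49, 50, 38]
```

>>> play_rows --deltas '[[[0.2,0.012,-0.014],0],[[0.4,0.012,-0.014],0],[[0.5,0.012,-0.014],0],[[0.515,0.012,-0.014],0],[[0.515,0.012,-0.014],0],[[0.515,0.012,-0.014],0]]'

```text
time: 25.88
eef_pos: [0.4663, 0.0025, 0.0089]
orientation: [-0.079, 0.702, 0.079, 0.703]
force: [0.1, 0.3, 0.6]
grip_width: 0.448
```

>>> play_rows --deltas '[[[0,0,0],0],[[0,0,0],0],[[0,0,0],0],[[0,0,0],0],[[0,0,0],0],[[0,0,0],0]]' --hand 1

```text
time: 26.62
eef_pos: [0.4655, 0.0026, 0.0077]
orientation: [-0.079, 0.703, 0.079, 0.703]
force: [-0.8, -0.4, 4.3]
grip_width: 0.158
```

>>> play_rows --deltas '[[[-0.1,0,0],0],[[-0.4,0,0],0],[[-0.6,0,0],0],[[-0.6,0,0],0],[[-0.6,0,0],0]]'

```text
time: 27.25
eef_pos: [0.4649, 0.0027, 0.1267]
orientation: [-0.079, 0.703, 0.079, 0.702]
force: [0.1, 0.2, -0.4]
grip_width: 0.157
```

Run:
```python
from h import *
im,c=snap('wrist','w14'); v=im.max(2).astype(int)
o,_=state(); n=proj(c,o['eef_pos']); print('tcp px',n)
m=(v>110)&(np.abs(np.arange(512)[None]-255)<16)
print([(rr,np.flatnonzero(v[rr,225:290]>200)[[0,-1]]+225) for rr in range(100,260,15) if (v[rr,225:290]>200).any()])
plan([.5078,.2328,.12],12.7)
```

```text
tcp px (np.float64(255.63791575231778), np.float64(228.81698532632248))
[(145, array([243, 267])), (160, array([243, 267])), (175, array([243, 266])), (190, array([244, 266])), (205, array([244, 266])), (220, array([244, 266])), (235, array([245, 266])), (250, array([245, 266]))]
t 27.3 tcp [0.4647 0.0027 0.1264] jaw 12.8 q6 -0.32 grip 0.158
shift [0.0317 1.0744 0.4649] twist 0.003
```

Run:
```python
from h import *
c=r.calibration('top'); j=np.radians(12.7)
for n,p in (('yellow',(143,282)),('red',(182,279)),('counter',(161,190))):
    h=pt(c,*p,.085 if n!='counter' else .024); d=h[:2]-[.5078,.2328]
    print(n,h.round(3),'along jaw',(d@[np.cos(j),np.sin(j)]).round(3),'across',(d@[-np.sin(j),np.cos(j)]).round(3))
```

```text
yellow [0.383 0.26  0.085] along jaw -0.116 across 0.054
red [0.393 0.171 0.085] along jaw -0.126 across -0.035
counter [0.613 0.254 0.024] along jaw 0.107 across -0.003
```

>>> play_rows --deltas '[[[0,0.3,0.13],0],[[0,0.6,0.26],0],[[0,0.8,0.4],0],[[0,0.9,0.46],0],[[0,0.9,0.46],0],[[0,0.9,0.46],0]]'

```text
time: 28.05
eef_pos: [0.5146, 0.1976, 0.1265]
orientation: [-0.079, 0.703, 0.078, 0.702]
force: [-0.2, 0.1, 0.6]
grip_width: 0.156
```

>>> play_rows --deltas '[[[0,0.1,0],0],[[0.1,0.17,0.005],0],[[0.25,0.17,0.005],0],[[0.25,0.17,0.005],0],[[0.25,0.17,0.005],0]]'

```text
time: 28.68
eef_pos: [0.5089, 0.2321, 0.0779]
orientation: [-0.079, 0.703, 0.079, 0.703]
force: [0.5, -0.6, -0.4]
grip_width: 0.154
```

Run:
```python
from h import *
plan([.5078,.2328,.0105],12.7)
im,c=snap('wrist','w15'); b=im.astype(int); v=b.max(2); print('plate ctr px',proj(c,np.array([.5078,.2328,.005])))
for rr in (100,120,140,160,180,200): print(rr,[int(x)+180 for x in np.flatnonzero(np.abs(np.diff(v[rr,180:330]))>25)])
```

```text
t 28.68 tcp [0.5089 0.2321 0.0779] jaw 12.8 q6 0.12 grip 0.154
shift [ 0.337   0.0045 -0.0046] twist 0.003
plate ctr px (np.float64(254.77301944760998), np.float64(196.42380518750488))
100 []
120 [223, 240, 242, 265, 266, 268, 285]
140 [223, 224, 240, 242, 266, 268, 285]
160 [224, 240, 241, 242, 266, 268, 284]
180 [224, 225, 240, 241, 242, 252, 254, 257, 258, 259, 260, 268, 283, 284, 299, 328]
200 [225, 241, 243, 252, 256, 259, 268, 282, 283, 324]
```

View pics/w15.png

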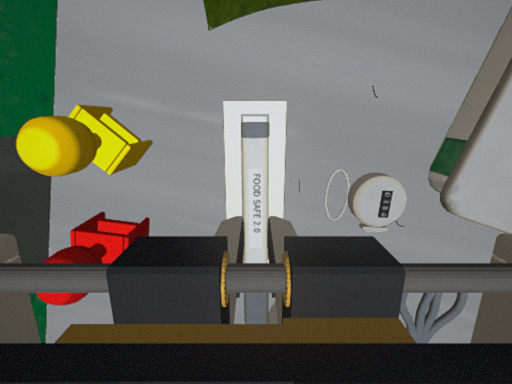

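The pen (columns 242–268) sits over the centre of the long plate (223–285) and parallel to it. The red and yellow stamps at the left are clear of the gripper body. I'll lower the pen and release it.

>>> play_rows --deltas '[[[0.15,0.002,-0.005],0],[[0.25,0.002,-0.005],0],[[0.3,0.002,-0.005],0],[[0.33,0.002,-0.005],0],[[0.333,0.002,-0.005],0],[[0.333,0.002,-0.005],0]]'

```text
time: 29.48
eef_pos: [0.5081, 0.2322, 0.0116]
orientation: [-0.079, 0.702, 0.079, 0.703]
force: [-0.5, -0.2, -0.0]
grip_width: 0.156
```

>>> play_rows --deltas '[[[0,0,0],0],[[0,0,0],0],[[0,0,0],0],[[0,0,0],0],[[-0.2,0,0],0],[[-0.5,0,0],0],[[-0.8,0,0],0],[[-1,0,0],0],[[-1,0,0],0],[[-1,0,0],0]]' --hand 0.2

```text
time: 30.72
eef_pos: [0.5072, 0.2319, 0.2101]
orientation: [-0.079, 0.703, 0.079, 0.702]
force: [0.3, -0.6, -1.2]
grip_width: 0.399
```

>>> play_rows --deltas '[[[0,-0.5,-0.8],0],[[0,-1,-0.8],0],[[0,-1,-0.8],0],[[0,-1,-0.8],0],[[0,-1,-0.8],0],[[0,-1,-0.8],0]]'

```text
time: 31.48
eef_pos: [0.3957, 0.0015, 0.2103]
orientation: [-0.078, 0.703, 0.078, 0.702]
force: [1.2, -0.0, -0.4]
grip_width: 0.402
```

Run:
```python
from h import *
plan([.4,.1,.2])
im,c=snap('top','t16'); b=im[...,::-1]
for n,(x,y) in dict(long=(.5078,.2328),block=(.6273,-.112),round=(.4827,-.243)).items(): print(n,proj(c,np.array([x,y,.005])))
a=cv2.imread('pics/top0.png'); 
d=cv2.absdiff(a,b).max(2)>40; n,l,s,k=cv2.connectedComponentsWithStats(d.astype(np.uint8))
print([(s[i].tolist()) for i in range(1,n) if s[i,4]>15])
f=cv2.resize(b[150:320,110:410],None,fx=2.6,fy=2.6,interpolation=2); cv2.imwrite('pics/c16.png',f)
```

```text
t 31.48 tcp [0.3957 0.0015 0.2103] jaw 12.7 q6 -0.34 grip 0.402
shift [0.0517 0.4757 0.1294] twist None
long (np.float64(167.15142807535216), np.float64(232.2342403250396))
block (np.float64(303.30176495102825), np.float64(191.43825671643808))
round (np.float64(354.46511491685976), np.float64(249.25675619621734))
[[293, 177, 26, 20, 348], [152, 220, 25, 18, 303], [226, 223, 39, 13, 243], [177, 224, 18, 9, 106], [139, 234, 4, 6, 17], [349, 234, 23, 27, 323], [194, 237, 112, 101, 4321], [261, 239, 5, 8, 32], [372, 242, 6, 7, 30], [229, 246, 59, 33, 1349], [179, 312, 27, 72, 971], [243, 313, 5, 10, 38], [284, 316, 16, 26, 326], [202, 330, 24, 20, 246], [251, 334, 15, 7, 36], [280, 358, 14, 26, 281], [192, 368, 73, 16, 686], [505, 380, 7, 4, 16]]
```

Run:
```python
from h import *
c=r.calibration('top'); v=cv2.imread('pics/t16.png').max(2).astype(int)
def prof(x,y,ang,z,L):
    u=np.array([np.cos(np.radians(ang)),np.sin(np.radians(ang))]); out=[]
    for s in np.arange(-L,L+.1,4):
        p=proj(c,np.array([x+u[0]*s/1000,y+u[1]*s/1000,z])); out.append((int(s),int(cv2.getRectSubPix(v.astype(np.float32),(1,1),p)[0,0])))
    print(out)
prof(.5078,.2328,102.7,.015,96)
for s in (-.05,.03,.05): prof(.5078+s*np.cos(np.radians(102.7)),.2328+s*np.sin(np.radians(102.7)),12.7,.01,36)
m=(v<60).astype(np.uint8); n,l,s,k=cv2.connectedComponentsWithStats(m)
for i in range(1,n):
    if abs(k[i]-[303,188]).max()<15 and s[i,4]>20: print('stamp blob',s[i],k[i])
print(proj(c,np.array([.629,-.113,.0865])),proj(c,np.array([.629,-.113,.005])))
p=proj(c,np.array([.4827,-.243,.05])); print('tub rim px',p)
w=cv2.HoughCircles(cv2.resize(v[225:275,330:380].astype(np.uint8),None,fx=4,fy=4),cv2.HOUGH_GRADIENT,1,5,param1=80,param2=20,minRadius=44,maxRadius=64); print(None if w is None else (w[0][:4]/4+[330,225,0]))
```

```text
[(-96, 132), (-92, 132), (-88, 140), (-84, 173), (-80, 185), (-76, 176), (-72, 141), (-68, 106), (-64, 107), (-60, 108), (-56, 110), (-52, 107), (-48, 103), (-44, 108), (-40, 110), (-36, 103), (-32, 108), (-28, 111), (-24, 125), (-20, 155), (-16, 169), (-12, 175), (-8, 174), (-4, 177), (0, 178), (4, 174), (8, 168), (12, 169), (16, 169), (20, 167), (24, 168), (28, 170), (32, 166), (36, 163), (40, 169), (44, 174), (48, 174), (52, 175), (56, 173), (60, 161), (64, 128), (68, 126), (72, 164), (76, 183), (80, 174), (84, 142), (88, 131), (92, 131), (96, 132)]
[(-36, 130), (-32, 130), (-28, 152), (-24, 181), (-20, 187), (-16, 183), (-12, 172), (-8, 154), (-4, 117), (0, 105), (4, 107), (8, 121), (12, 163), (16, 185), (20, 186), (24, 173), (28, 144), (32, 132), (36, 131)]
[(-36, 131), (-32, 132), (-28, 154), (-24, 181), (-20, 186), (-16, 184), (-12, 170), (-8, 164), (-4, 170), (0, 171), (4, 167), (8, 167), (12, 174), (16, 185), (20, 185), (24, 174), (28, 146), (32, 132), (36, 132)]
[(-36, 132), (-32, 134), (-28, 155), (-24, 181), (-20, 186), (-16, 183), (-12, 171), (-8, 168), (-4, 171), (0, 174), (4, 173), (8, 165), (12, 172), (16, 185), (20, 185), (24, 171), (28, 141), (32, 131), (36, 131)]
stamp blob [297 178  17  16 213] [305.53051643 185.99061033]
(np.float64(307.2184543991229), np.float64(183.34351349507557)) (np.float64(303.69505349581055), np.float64(190.8158358693021))
tub rim px (np.float64(358.6545837804746), np.float64(247.72547575811163))
None
```

```bash
python3 -c "
from cell import r
print(r.hand_in(), r.get_obs()['time'])"
```

```text
the job is handed in; nothing more can be done
the job is handed in; nothing more can be done
```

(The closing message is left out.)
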